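Set the slack levelling foot of a rocking objective base

ROBOT

A 7-joint arm with a two-finger parallel gripper is mounted at the origin on a cart in front of the work surface, level with it; the furniture and walls round the work are solid. World frame = base frame: x ahead of the robot, y to its left, z up, the work surface at z = 0. Lengths are in m, angles in rad, forces in N, time in s.
With the tool pointing down it reaches from about 0.4 to 0.875 m from the base axis. Payload 6.5 kg.
Tool frame: the origin (TCP) lies at the very end of the fingers, on their centre line; the grasp point (between the pads) lies hold_point_z behind it (hold_point_z is the distance from the TCP to the grasp point, in m); z points along the fingers, y is the direction in which the jaws open and shut (so a half turn about z gives the same grasp; the last joint's range is limited). The gripper opens to 88 mm and grips with 3 to 60 N. Pads are 18 mm wide; open, the fingers measure 123 mm over their backs; the gripper's body (75 mm by 187 mm) begins 45 mm behind the grasp point.
Start: joints at [-1.281, 0.536, -0.004, 1.538, 0.003, 1.067, -0.071], TCP at [0.226, 0.609, 0.239] pointing down, gripper open.
Joint ranges: [-2.7, 2.7], [-0.37, 2.16], [-1.27, 1.26], [0.24, 2.4], [-1.31, 4.45], [0.19, 1.91], [-2.76, 2.76]. Speed limits (rad/s): [2.39, 2.39, 3.14, 3.14, 3.14, 3.14, 3.14].

INTERFACE

Orientations are given as a rotation vector (axis times angle).
In Python, from workcell import * gives the robot as it stands. The module is installed in compiled form; this text tells all that it offers.
- The arm moves only by the shell command python3 -m crank 'ROWS' [FORCE]. ROWS is JSON, a list of rows, each an object with "slide": the shift along the tool's x, y, z in units of 0.1 m (1.0 is 0.1 m), a list of three; "roll": the turn about the tool's z in units of 0.5 rad (1.0 is 0.5 rad); "grip": the gripper command: -1 is shut, 1 is fully open, values between are in proportion. A call has 1 to 20 rows; each row shifts and turns the pose as measured when the row begins, along the tool's axes as they then stand; what a row does not reach is not made up. A row lasts 1/8 s, in which the tool goes at most 62.5 mm and 10.7 degrees, less where a joint would pass 70% of its speed; a pose out of reach is approached as far as the arm can. A call with a number of a shift or a turn outside -1 to 1 is refused whole. A call with a gripper value outside its range is refused whole. The fingers move at their own pace and stop on an object; FORCE is the grip in N (left out, the last holds). Time passes only in rows, so rows that do not move let the fingers close. It gives the time, the measured TCP pose, the force and the opening at its end, in the units of the state.
- observe(): the state, without advancing time (a new reading comes with each control period).
- read_camera(name): name is "scene" or "top"; returns (picture, depth): 480x640x3 uint8, red, green, blue; 480x640 float32, m along the optical axis (not along the pixel's ray), 0 where there is no reading.
- camera_model(name): a dict with "K" (3x3 intrinsics, pixels), "rvec" (rotation vector, rad) and "tvec" (3), from world to camera coordinates, as OpenCV has them. Camera axes: x right, y down, z forward; pixel columns grow to the right and rows downward; lengths in m; the calibration is good to about 2 mm. A picture is of the moment at which its call begins. camera_model takes no time and is no camera call.
- finish_job(): hands the job in, once; it reports no verdict.
Trained networks look in the newest picture that a camera, given by its name, has taken for a name from the list of things; names that differ only in an ending like _2 or _b are one class to them, and where a whole thing is asked for, a point or a joint stands for the part that bears it (a point fixed in the world has none). Each returns a list of dicts, best first, with "p" (0 to 1); they miss things now and then, are a little off and sometimes report something else, mostly with a low value. They report only what shows in the picture. A call takes as long as a camera call.
- look_for(thing, camera): "xy" ([column, row] in pixels, amid what is visible of it).
The state is a dict: "time_s": time; "joint_positions": joint angles; "joint_velocities": joint speeds; "effort": joint torques, N m; "tcp_pos": TCP position; "eef_rot": TCP orientation; "contact_force": force on the tool from outside, world axes, zero at the start; "torque": the same for the moment, N m; "width": finger opening in m.
Only numpy, scipy, OpenCV 4.12 (cv2) and the standard library are available. Lean on these libraries where they do the work, as an engineer would, in place of code of your own. Each camera call takes 0.05 s, during which the arm holds its last target.

TASK

The small aluminium base that carries the brown objective rocks, because the foot under its orange bar knob is screwed up clear of the table. Turn that knob clockwise (seen from above) by about a quarter turn, so that its foot bears firmly on the table and all four feet carry the base, then let go. Leave the base where it stands, and do not touch the matching base with the black ring mount, which already stands firm.

Things in the scene. Friction and masses are not known exactly. Their poses are not given: they have to be found in the camera images.
- objective_base: Loose base to be set, 2.4 kg: aluminium plate 150 (x) x 120 (y) x 12 mm, top 32 mm above the table. Origin: at table height under the plate's centre; x along the long side, z up. A dark block at x = -40, y = -28 mm carries a brown objective, 35 mm across, top 115 mm high. The knob's upright axis is at x = +60, y = +46 mm; plain feet stand under the other three corners.
- level_knob (a joint): Orange bar knob of the objective base: bar 44 mm long, 14 thick, from 42 to 76 mm above the table, over a black disc 38 mm across. Value: rad turned clockwise seen from above; at 0 the bar's length lies along the base's y; stop at 1.8. It starts at 0 to 0.3, stays where it is left and takes 0.1 N m to turn; it does not rise or sink. About 1.5 is a good setting.
- level_foot: Black rubber foot under the orange knob of the objective base, 24 mm across, 8 mm high. Origin: centre of its underside, 4 mm above the table at knob angle 0; z up. The knob's coarse thread lowers it 5 mm per rad: it touches the table at about 0.8 rad, then gives 1 mm per 1.1 N, and bears firmly from about 1.15 rad on.
- mount_base: The matching base: same plate, block, feet and orange knob (tight, bar nearly along the long side), but with a black ring mount, 50 mm across and 16 mm high, on its block. Origin and axes as for the other base. It stands firm and is to be left alone. Which of the two is on the left varies.

How it is judged:
At the end, for the whole second after the job is handed in: The knob is turned past 1.1 rad, its foot presses on the table with more than 1.2 N, and the objective base stands flat (within 0.02 rad, not raised), at rest, within 20 mm of where it started (value of joint level_knob above 1.1 rad and contact force between level_foot and anything else above 1.2 N and angle between objective_base's own z axis and vertical below 0.02 rad and height (world z) of objective_base below 0.004 m and distance of objective_base from where it was at the start of the episode below 0.02 m and linear speed of objective_base below 0.02 m/s); the robot touches nothing.
It fails at once if the robot touches the base with the ring mount (contact force between any of the fingers, the arm and mount_base above 1.5 N).
It fails at once if the base with the ring mount is shifted by more than 15 mm (distance of mount_base from where it was at the start of the episode above 0.015 m).
It fails at once if the objective base is tipped by more than about 10 degrees (angle between objective_base's own z axis and vertical above 0.17 rad).
It also fails if it takes over 29 s, if anything falls off the work surface, if the arm or the gripper's body presses on something with over 40 N, if the wrist force passes 120 N, or if a joint passes its speed limit or range.

## Working session

There is one attempt and no reset: what is moved stays moved. The work goes in short steps, Python scripts to look and compute and a shell command to move; the robot and the scene stay as the last step left them, time stands still between calls to the robot, and variables do not carry over. Pictures are saved under pics/ and viewed, and the job is handed in when it is done.

```bash
mkdir -p pics; python3 - <<'E'
from workcell import *
import cv2,numpy as np
s=observe();print({k:np.round(v,3).tolist() for k,v in s.items() if k!='effort'})
for c in("scene","top"):
    im,d=read_camera(c);cv2.imwrite(f"pics/{c}0.png",im[:,:,::-1]);np.save(f"pics/{c}0_d.npy",d)
    m=camera_model(c);print(c,{k:np.round(v,3).tolist() for k,v in m.items()})
    for t in("objective_base","level_knob","mount_base"):print(t,look_for(t,c))
print(hold_point_z)
E
```

```text
{'time_s': 0.0, 'joint_positions': [-1.281, 0.537, -0.004, 1.539, 0.003, 1.067, -0.071], 'joint_velocities': [-0.0, 0.0, 0.001, 0.002, 0.0, -0.001, 0.001], 'tcp_pos': [0.226, 0.609, 0.238], 'eef_rot': [-0.556, -3.092, 0.003], 'contact_force': [-0.134, -0.929, 0.434], 'torque': [-0.071, -0.069, -0.025], 'width': 0.089}
scene {'K': [[443.799, 0.0, 321.966], [0.0, 443.799, 246.236], [0.0, 0.0, 1.0]], 'rvec': [2.094, -0.41, 0.219], 'tvec': [-0.366, 0.227, 0.6]}
objective_base [{'xy': [348.7, 303.1], 'p': 0.81}]
level_knob [{'xy': [346.8, 260.9], 'p': 0.69}]
mount_base [{'xy': [303.6, 219.0], 'p': 0.92}]
top {'K': [[461.897, 0.0, 323.66], [0.0, 461.897, 242.083], [0.0, 0.0, 1.0]], 'rvec': [2.157, -2.118, 0.118], 'tvec': [0.184, 0.48, 0.818]}
objective_base [{'xy': [408.7, 254.1], 'p': 0.73}]
level_knob [{'xy': [371.3, 231.2], 'p': 0.6}]
mount_base [{'xy': [241.9, 239.4], 'p': 0.71}]
0.0187
```

View pics/scene0.png

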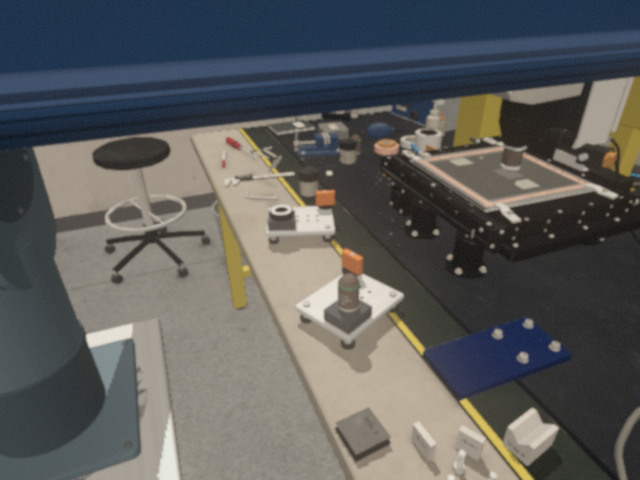

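View pics/top0.png

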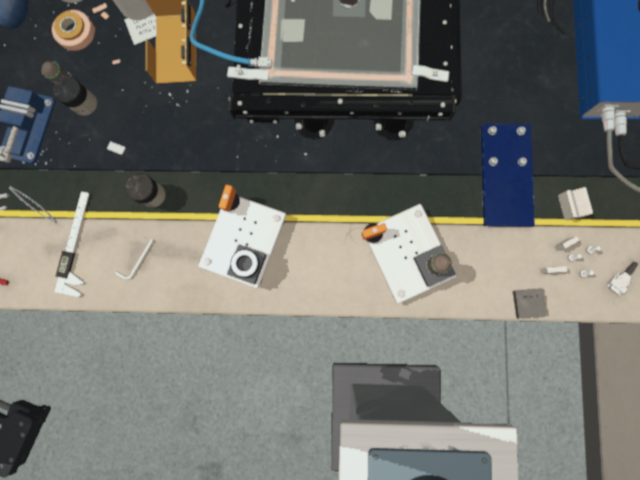

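Top view: the objective base is around (410,253), with its orange knob at (374,232). The ring-mount base is to the left at (243,241).

```bash
cat >h.py <<'E'
import cv2,numpy as np
from workcell import *
def cloud(c,d):
    m=camera_model(c);K=np.array(m['K']);R=cv2.Rodrigues(np.array(m['rvec'],float))[0];t=np.array(m['tvec'],float)
    v,u=np.mgrid[:480,:640]
    p=np.stack([(u-K[0,2])/K[0,0]*d,(v-K[1,2])/K[1,1]*d,d],-1)
    return (p-t)@R
def fit(im,d,c,box):
    P=cloud(c,d);x0,x1,y0,y1=box
    M=np.zeros((480,640),bool);M[y0:y1,x0:x1]=1;M&=d>0
    hsv=cv2.cvtColor(im,cv2.COLOR_RGB2HSV)
    org=M&(hsv[...,0]<18)&(hsv[...,1]>170)&(hsv[...,2]>90)
    pl=M&(P[...,2]>.02)&(P[...,2]<.045)
    q=P[org];print(c,'orange n',org.sum(),'z',np.round(np.percentile(q[:,2],[5,50,95]),3),'mean',q.mean(0).round(4))
    tp=q[q[:,2]>.070]
    if len(tp)>8:
        r=cv2.minAreaRect((tp[:,:2]*1000).astype(np.float32));print(' top rect',np.round(r[0],1),np.round(r[1],1),r[2]);print(' box',cv2.boxPoints(r).round().tolist())
        w,V=np.linalg.eigh(np.cov(tp[:,:2].T));print(' long axis angle deg',np.degrees(np.arctan2(V[1,1],V[0,1])),np.sqrt(w), 'mean',tp.mean(0).round(4))
    q=P[pl];r=cv2.minAreaRect((q[:,:2]*1000).astype(np.float32));print(' plate',np.round(r[0],1),np.round(r[1],1),r[2]);print(' box',cv2.boxPoints(r).round().tolist())
E
python3 - <<'E'
from h import *
im=cv2.imread('pics/top0.png')[:,:,::-1].copy();d=np.load('pics/top0_d.npy')
fit(im,d,'top',(355,465,198,308)); fit(im,d,'top',(190,295,178,295))
im=cv2.imread('pics/scene0.png')[:,:,::-1].copy();d=np.load('pics/scene0_d.npy')
fit(im,d,'scene',(290,410,240,350))
cv2.imwrite('pics/z0.png',cv2.resize(cv2.imread('pics/top0.png')[190:310,350:470],None,fx=5,fy=5,interpolation=cv2.INTER_CUBIC))
E
```

```text
top orange n 62 z [0.052 0.074 0.078] mean [0.4878 0.1055 0.0695]
 top rect [492.4 106.1] [13.9 35.7] 19.132850646972656
 box [[480.0, 121.0], [492.0, 87.0], [505.0, 92.0], [493.0, 125.0]]
 long axis angle deg 105.07381111073283 [0.00377656 0.01109021] mean [0.4877 0.1065 0.0756]
 plate [459.6  38.2] [153.1 124.2] 25.08011245727539
 box [[364.0, 62.0], [417.0, -50.0], [555.0, 14.0], [503.0, 127.0]]
top orange n 122 z [0.049 0.066 0.077] mean [0.549  0.3638 0.0649]
 top rect [549.2 364.3] [ 3.2 41.1] 75.92031860351562
 box [[529.0, 368.0], [569.0, 358.0], [570.0, 361.0], [530.0, 371.0]]
 long axis angle deg 165.44088857398395 [0.0008649  0.01284205] mean [0.5495 0.3641 0.0745]
 plate [479.  347.4] [124.  150.4] 71.60429382324219
 box [[388.0, 312.0], [531.0, 265.0], [570.0, 382.0], [427.0, 430.0]]Traceback (most recent call last):
  File "<stdin>", line 5, in <module>
  File "h.py", line 14, in fit
    q=P[org];print(c,'orange n',org.sum(),'z',np.round(np.percentile(q[:,2],[5,50,95]),3),'mean',q.mean(0).round(4))
                                                       ~~~~~~~~~~~~~^^^^^^^^^^^^^^^^^^
    return _quantile_unchecked(
        a, q, axis, out, overwrite_input, method, keepdims, weights)
    return _ureduce(a,
                    func=_quantile_ureduce_func,
    ...<5 lines>...
                    overwrite_input=overwrite_input,
                    method=method)
    r = func(a, **kwargs)
    result = _quantile(arr,
                       quantiles=q,
    ...<2 lines>...
                       out=out,
                       weights=wgt)
    slices_having_nans = np.isnan(arr[-1, ...])
                                  ~~~^^^^^^^^^
IndexError: index -1 is out of bounds for axis 0 with size 0
```

```bash
python3 -m crank '[{"slide":[-0.3,-0.27,0],"roll":0.1,"grip":1},{"slide":[-0.3,-0.27,0],"roll":0,"grip":1},{"slide":[-0.3,-0.27,0],"roll":0,"grip":1},{"slide":[-0.3,-0.27,0],"roll":0,"grip":1},{"slide":[-0.3,-0.27,0],"roll":0,"grip":1},{"slide":[-0.3,-0.27,0],"roll":0,"grip":1},{"slide":[-0.3,-0.27,0],"roll":0,"grip":1},{"slide":[-0.3,-0.27,0],"roll":0,"grip":1},{"slide":[-0.3,-0.27,0],"roll":0,"grip":1},{"slide":[-0.3,-0.27,0],"roll":0,"grip":1},{"slide":[0,0,0],"roll":0.36,"grip":1},{"slide":[0,0,0],"roll":0.36,"grip":1},{"slide":[0,0,0],"roll":0.36,"grip":1},{"slide":[0,0,0],"roll":0.36,"grip":1},{"slide":[0,0,0],"roll":0.2,"grip":1},{"slide":[0,0,0],"roll":0,"grip":1}]'
cat >>h.py <<'E'
def togo(x,y,z,ang):
    s=observe();R=cv2.Rodrigues(np.array(s['eef_rot'],float))[0];p=np.array(s['tcp_pos'])
    a=np.degrees(np.arctan2(R[1,1],R[0,1]));e=(a-ang+90)%180-90
    print('t',s['time_s'],'tcp',p.round(4),'jaw deg',round(a,1),'tilt',R[:,2].round(3),'slide',(R.T@(np.array([x,y,z])-p)*10).round(3),'roll',round(np.radians(e)*2,3),'w',s['width'],'F',np.round(s['contact_force'],1),'q',np.round(s['joint_positions'],2))
E
python3 -c "
from h import *
togo(.493,.1057,.2,16)"
```

```text
time_s: 2.4
tcp_pos: [0.403, 0.2319, 0.2399]
eef_rot: [1.842, 2.545, 0.01]
contact_force: [0.2, -0.3, 0.6]
width: 0.0879
t 2.4 tcp [0.403  0.2319 0.2399] jaw deg 18.2 tilt [ 0.004  0.005 -1.   ] slide [-1.481  0.458  0.396] roll 0.077 w 0.08791803515726117 F [ 0.2 -0.3  0.6] q [-0.85  0.22  0.27  2.03 -0.08  0.9  -0.22]
```

```bash
python3 - <<'E'
from h import *
im=cv2.imread('pics/top0.png')
cv2.imwrite('pics/z0.png',cv2.resize(im[190:310,350:470],None,fx=5,fy=5,interpolation=cv2.INTER_CUBIC))
im=cv2.imread('pics/scene0.png')[:,:,::-1].copy();d=np.load('pics/scene0_d.npy')
P=cloud('scene',d);h=cv2.cvtColor(im,cv2.COLOR_RGB2HSV)
M=np.zeros((480,640),bool);M[235:285,330:375]=1
o=M&(h[...,0]<18)&(h[...,1]>130)&(P[...,2]>.03)&(P[...,2]<.09);q=P[o];print(len(q))
print(q.mean(0),q.min(0),q.max(0))
tp=q[q[:,2]>.045];r=cv2.minAreaRect((tp[:,:2]*1000).astype(np.float32));print(r,cv2.boxPoints(r).round())
M[:]=0;M[260:350,290:410]=1;M&=(P[...,2]>.02)&(P[...,2]<.045);r=cv2.minAreaRect((P[M][:,:2]*1000).astype(np.float32));print(r)
E
```

```text
343
[0.49241089 0.09666857 0.06166744] [0.48125943 0.07945041 0.04123474] [0.50804966 0.12241667 0.07503855]
((494.21734619140625, 101.466064453125), (15.601759910583496, 43.0352897644043), 21.076751708984375) [[479. 119.]
 [495.  79.]
 [509.  84.]
 [494. 124.]]
((458.6881408691406, 37.26812744140625), (151.5302734375, 127.13719177246094), 26.487689971923828)
```

View pics/z0.png

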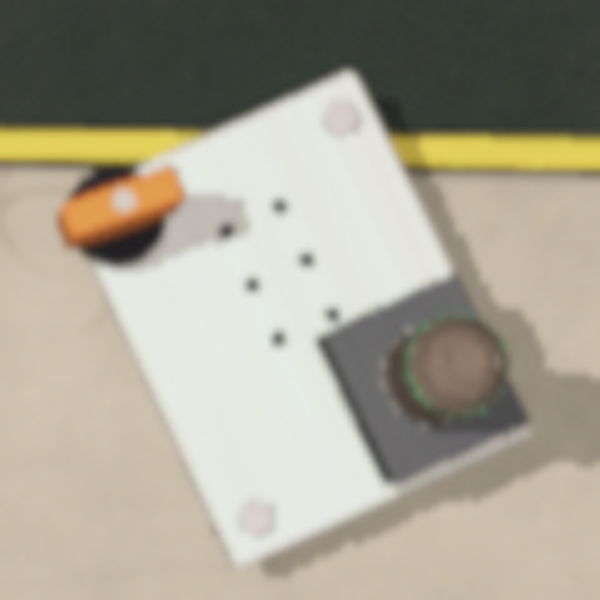

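The zoom shows the orange bar over its black disc, capped at about (124,200) in the crop, which is (375,230) in the full picture. The bar is turned slightly clockwise from the base's y. I'll use a knob centre of about (0.4935, 0.1035) and a jaw direction of about 19°.

```bash
python3 -m crank '[{"slide":[-0.4,0.12,0],"roll":0,"grip":1},{"slide":[-0.4,0.12,0.1],"roll":0,"grip":1},{"slide":[-0.4,0.12,0.1],"roll":0,"grip":1},{"slide":[-0.3,0.1,0.1],"roll":0,"grip":1},{"slide":[0,0,0],"roll":0,"grip":1},{"slide":[0,0,0],"roll":0,"grip":1}]'
python3 - <<'E'
from h import *
m=camera_model('top');K=np.array(m['K']);R=cv2.Rodrigues(np.array(m['rvec'],float))[0];t=np.array(m['tvec'],float)
c=-R.T@t;r=R.T@np.linalg.inv(K)@[350+124/5-.4,190+200/5-.4,1];print('cap',c+r*(.077-c[2])/r[2])
togo(.4935,.1035,.049,19)
E
```

```text
time_s: 3.15
tcp_pos: [0.4972, 0.1029, 0.2096]
eef_rot: [1.819, 2.561, 0.015]
contact_force: [-0.1, -1.0, -0.1]
width: 0.0879
cap [0.49454874 0.1026148  0.077     ]
t 3.15 tcp [0.4972 0.1029 0.2096] jaw deg 19.2 tilt [ 0.006  0.008 -1.   ] slide [ 0.009 -0.046  1.606] roll 0.008 w 0.08793398956157444 F [-0.1 -1.  -0.1] q [-0.57  0.34  0.34  1.96 -0.16  0.86  0.19]
```

```bash
python3 -m crank '[{"slide":[0,-0.03,0.25],"roll":0,"grip":0.4},{"slide":[0,0,0.25],"roll":0,"grip":0.2},{"slide":[0,0,0.25],"roll":0,"grip":0.1},{"slide":[0,0,0.2],"roll":0,"grip":0.1},{"slide":[0,0,0.2],"roll":0,"grip":0.1},{"slide":[0,0,0.1],"roll":0,"grip":0.1},{"slide":[0,0,0],"roll":0,"grip":0.1},{"slide":[0,0,0],"roll":0,"grip":0.1}]' 15
python3 - <<'E'
from h import *
togo(.494,.103,.050,19)
for c in("scene","top"):
    im,d=read_camera(c);cv2.imwrite(f"pics/{c}1.png",im[:,:,::-1])
im=cv2.imread('pics/scene1.png')
cv2.imwrite('pics/z1.png',cv2.resize(im[180:340,260:420],None,fx=3.7,fy=3.7,interpolation=cv2.INTER_CUBIC))
E
```

```text
time_s: 4.15
tcp_pos: [0.4937, 0.1146, 0.0849]
eef_rot: [-1.792, -2.579, -0.029]
contact_force: [0.7, -0.5, 0.2]
width: 0.0487
t 4.15 tcp [0.4937 0.1146 0.0849] jaw deg 20.4 tilt [ 0.01   0.016 -1.   ] slide [-0.113 -0.043  0.347] roll 0.049 w 0.048684542612914716 F [ 0.7 -0.5  0.2] q [-0.51  0.54  0.25  2.04 -0.26  0.58  0.28]
```

View pics/z1.png

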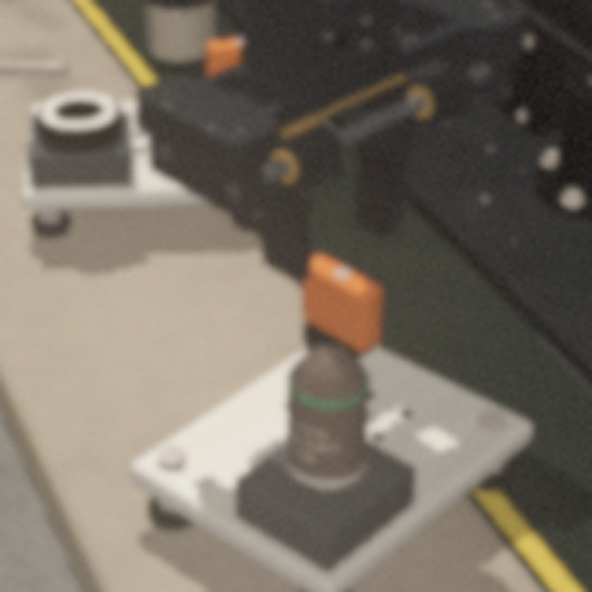

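The bar stands between the fingers, which are still above it. The tool drifted about 11 mm on the way down, so I'll correct that first and then descend.

```bash
python3 -m crank '[{"slide":[-0.11,-0.04,0],"roll":0.05,"grip":0.1},{"slide":[0,0,0],"roll":0,"grip":0.1},{"slide":[0,0,0],"roll":0,"grip":0.1}]'
python3 -c "
from h import *
togo(.494,.103,.050,19)"
```

```text
time_s: 4.62
tcp_pos: [0.4946, 0.1014, 0.0857]
eef_rot: [1.829, 2.554, 0.031]
contact_force: [0.8, -0.8, -1.1]
width: 0.0485
t 4.625 tcp [0.4946 0.1014 0.0857] jaw deg 18.8 tilt [ 0.012  0.016 -1.   ] slide [ 0.013 -0.006  0.357] roll -0.007 w 0.04848190688959785 F [ 0.8 -0.8 -1.1] q [-0.49  0.54  0.26  2.05 -0.27  0.58  0.29]
```

```bash
python3 -m crank '[{"slide":[0,0,0.12],"roll":0,"grip":0.1},{"slide":[0,0,0.12],"roll":0,"grip":0.1},{"slide":[0,0,0.1],"roll":0,"grip":0.1},{"slide":[0,0,0],"roll":0,"grip":0.1},{"slide":[0,0,0],"roll":0,"grip":0.1}]'
python3 -c "
from h import *
togo(.494,.103,.050,19)"
```

```text
time_s: 5.25
tcp_pos: [0.4943, 0.1022, 0.0483]
eef_rot: [-1.828, -2.554, -0.029]
contact_force: [-0.4, 0.5, 0.5]
width: 0.0486
t 5.25 tcp [0.4943 0.1022 0.0483] jaw deg 18.8 tilt [ 0.01   0.016 -1.   ] slide [ 0.009 -0.    -0.017] roll -0.006 w 0.048550543132585514 F [-0.4  0.5  0.5] q [-0.47  0.61  0.23  2.05 -0.3   0.5   0.31]
```

```bash
python3 -m crank '[{"slide":[0,0,0],"roll":0,"grip":-0.4},{"slide":[0,0,0],"roll":0,"grip":-0.6},{"slide":[0,0,0],"roll":0,"grip":-1},{"slide":[0,0,0],"roll":0,"grip":-1},{"slide":[0,0,0],"roll":0,"grip":-1}]' 20
python3 -c "
from h import *
togo(.494,.103,.048,19)"
```

```text
time_s: 5.88
tcp_pos: [0.4954, 0.1025, 0.0491]
eef_rot: [1.827, 2.554, 0.032]
contact_force: [0.1, 0.9, -1.3]
width: 0.0137
t 5.875 tcp [0.4954 0.1025 0.0491] jaw deg 18.8 tilt [ 0.012  0.016 -1.   ] slide [ 0.009 -0.011  0.011] roll -0.006 w 0.013685716094086985 F [ 0.1  0.9 -1.3] q [-0.47  0.61  0.23  2.05 -0.3   0.5   0.31]
```

```bash
python3 -m crank '[{"slide":[0,0,0],"roll":0.2,"grip":-1},{"slide":[0,0,0],"roll":0.2,"grip":-1},{"slide":[0,0,0],"roll":0.2,"grip":-1},{"slide":[0,0,0],"roll":0.2,"grip":-1},{"slide":[0,0,0],"roll":0,"grip":-1},{"slide":[0,0,0],"roll":0,"grip":-1}]'
python3 -c "
from h import *
togo(.495,.1025,.048,-60)"
```

```text
time_s: 6.62
tcp_pos: [0.4942, 0.1023, 0.0492]
eef_rot: [-2.305, -2.127, -0.028]
contact_force: [0.6, 0.5, -0.8]
width: 0.0137
t 6.625 tcp [0.4942 0.1023 0.0492] jaw deg -4.6 tilt [ 0.01   0.016 -1.   ] slide [0.003 0.008 0.012] roll 1.933 w 0.013710458745658901 F [ 0.6  0.5 -0.8] q [-0.55  0.62  0.33  2.06 -0.42  0.52  0.02]
```

```bash
python3 -m crank '[{"slide":[0,0,0],"roll":0.24,"grip":-1},{"slide":[0,0,0],"roll":0.24,"grip":-1},{"slide":[0,0,0],"roll":0.24,"grip":-1},{"slide":[0,0,0],"roll":0.24,"grip":-1},{"slide":[0,0,0],"roll":0,"grip":-1},{"slide":[0,0,0],"roll":0,"grip":-1}]'
python3 -c "
from h import *
togo(.495,.1025,.048,-60)"
```

```text
time_s: 7.38
tcp_pos: [0.4928, 0.1027, 0.0491]
eef_rot: [-2.74, -1.512, -0.023]
contact_force: [-0.1, -0.1, -0.5]
width: 0.0139
t 7.375 tcp [0.4928 0.1027 0.0491] jaw deg -32.2 tilt [ 0.007  0.017 -1.   ] slide [0.01  0.02  0.011] roll 0.97 w 0.013876738872026218 F [-0.1 -0.1 -0.5] q [-0.64  0.64  0.45  2.06 -0.56  0.55 -0.34]
```

```bash
python3 -m crank '[{"slide":[0,0,0],"roll":0.24,"grip":-1},{"slide":[0,0,0],"roll":0.24,"grip":-1},{"slide":[0,0,0],"roll":0.24,"grip":-1},{"slide":[0,0,0],"roll":0.24,"grip":-1},{"slide":[0,0,0],"roll":0.05,"grip":-1},{"slide":[0,0,0],"roll":0,"grip":-1}]'
python3 - <<'E'
from h import *
togo(.495,.1025,.048,-60)
im,d=read_camera('scene')
cv2.imwrite('pics/z2.png',cv2.resize(im[180:340,260:420,::-1],None,fx=3.7,fy=3.7,interpolation=cv2.INTER_CUBIC))
E
```

```text
time_s: 8.12
tcp_pos: [0.4917, 0.1038, 0.0491]
eef_rot: [-3.024, -0.781, -0.014]
contact_force: [-1.1, 0.3, 1.2]
width: 0.0141
t 8.125 tcp [0.4917 0.1038 0.0491] jaw deg -61.0 tilt [ 0.004  0.02  -1.   ] slide [0.022 0.027 0.011] roll -0.036 w 0.014090498616371707 F [-1.1  0.3  1.2] q [-0.73  0.68  0.58  2.07 -0.7   0.59 -0.72]
```

View pics/z2.png

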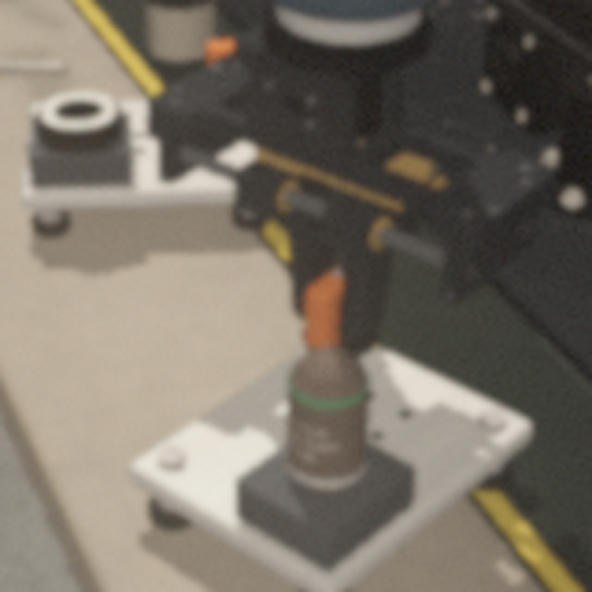

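The bar has turned with the fingers, now end-on towards the camera, and the base stands where it was. I'll release and lift.

```bash
python3 -m crank '[{"slide":[0,0,0],"roll":0,"grip":0},{"slide":[0,0,0],"roll":0,"grip":0.1},{"slide":[0,0,0],"roll":0,"grip":0.1},{"slide":[0,0,0],"roll":0,"grip":0.1},{"slide":[0,0,-0.12],"roll":0,"grip":0.1},{"slide":[0,0,-0.12],"roll":0,"grip":0.1},{"slide":[0,0,-0.12],"roll":0,"grip":0.1},{"slide":[0,0,-0.3],"roll":0,"grip":0.1},{"slide":[0,0,-0.4],"roll":0,"grip":0.1},{"slide":[0,0,-0.4],"roll":0,"grip":0.1},{"slide":[0,0,0],"roll":0,"grip":0.1}]'
python3 -c "
from h import *
togo(.3,.3,.24,-60)"
```

```text
time_s: 9.55
tcp_pos: [0.4915, 0.1001, 0.204]
eef_rot: [-3.023, -0.782, -0.018]
contact_force: [0.7, 0.5, -0.7]
width: 0.0485
t 9.55 tcp [0.4915 0.1001 0.204 ] jaw deg -61.0 tilt [ 0.006  0.021 -1.   ] slide [-0.7   -2.682 -0.329] roll -0.035 w 0.04849776573991997 F [ 0.7  0.5 -0.7] q [-0.94  0.43  0.84  2.   -0.44  0.88 -0.92]
```

```bash
python3 -m crank '[{"slide":[-0.05,-0.3,-0.05],"roll":0,"grip":0.1},{"slide":[-0.1,-0.35,-0.05],"roll":0,"grip":0.1},{"slide":[-0.1,-0.35,-0.05],"roll":0,"grip":0.1},{"slide":[-0.1,-0.35,-0.05],"roll":0,"grip":0.1},{"slide":[-0.1,-0.35,-0.05],"roll":0,"grip":0.1},{"slide":[-0.1,-0.35,0],"roll":0,"grip":0.1},{"slide":[-0.1,-0.3,0],"roll":0,"grip":0.1},{"slide":[0,0,0],"roll":0,"grip":0.1},{"slide":[0,0,0],"roll":0,"grip":0.1}]'
python3 - <<'E'
from h import *
im,d=read_camera('top');cv2.imwrite('pics/top3.png',im[:,:,::-1]);fit(im,d,'top',(355,465,198,308))
im,d=read_camera('scene');cv2.imwrite('pics/z3.png',cv2.resize(im[180:340,260:420,::-1],None,fx=3.7,fy=3.7,interpolation=cv2.INTER_CUBIC))
P=cloud('scene',d);h=cv2.cvtColor(im,cv2.COLOR_RGB2HSV)
M=np.zeros((480,640),bool);M[260:350,290:410]=1;M&=(P[...,2]>.02)&(P[...,2]<.045);r=cv2.minAreaRect((P[M][:,:2]*1000).astype(np.float32));print(r)
togo(.3,.3,.24,-60)
E
```

```text
time_s: 10.68
tcp_pos: [0.3124, 0.2764, 0.2304]
eef_rot: [-3.025, -0.781, -0.011]
contact_force: [-0.0, 0.3, 0.5]
width: 0.0486
top orange n 81 z [0.045 0.075 0.078] mean [0.4922 0.1054 0.0683]
 top rect [493.2 103.3] [39.5 13.9] 28.765413284301758
 box [[473.0, 100.0], [479.0, 88.0], [514.0, 107.0], [507.0, 119.0]]
 long axis angle deg -153.71245072171774 [0.00504048 0.0125631 ] mean [0.4921 0.1057 0.0755]
 plate [458.7  37.8] [150.7 125.1] 25.33925437927246
 box [[364.0, 62.0], [417.0, -51.0], [554.0, 14.0], [500.0, 127.0]]
((461.8539733886719, 36.497772216796875), (156.0823516845703, 121.0389633178711), 25.373126983642578)
t 10.775 tcp [0.3127 0.2763 0.2304] jaw deg -61.1 tilt [ 0.002  0.019 -1.   ] slide [ 0.004 -0.271 -0.092] roll -0.038 w 0.048464057888898175 F [-0.6 -0.1  0. ] q [-1.63  0.18  0.92  2.17 -0.21  0.85 -1.66]
```

View pics/top3.png

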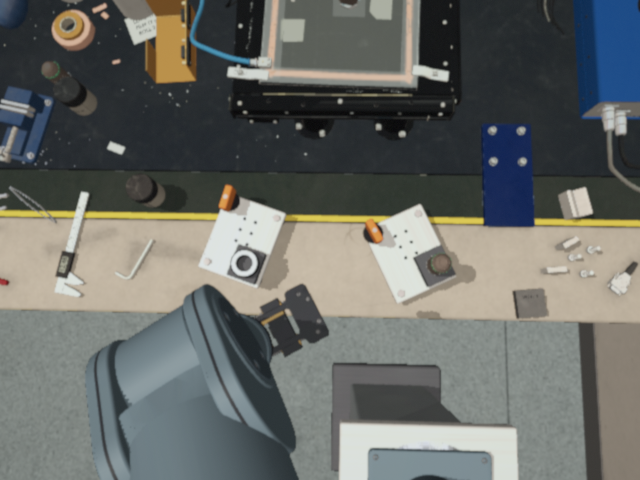

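View pics/z3.png

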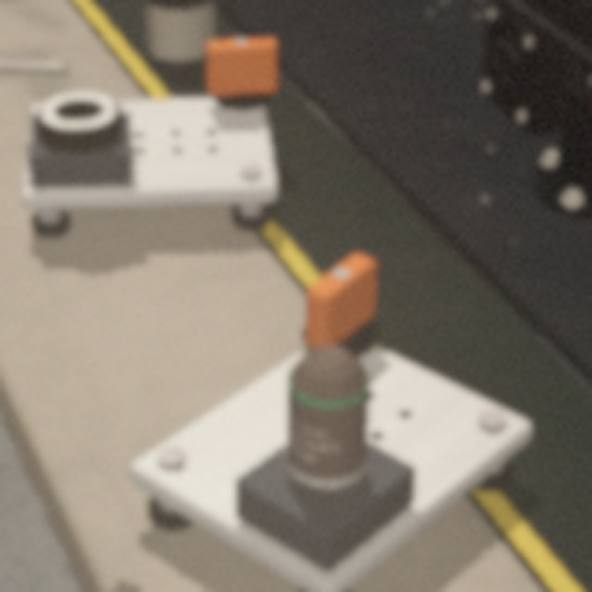

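The top view shows the bar at (374,232), nearly along the plate's long side at 26–29° against the plate's 25.3°. That puts the knob at about 1.5 rad. The plate moved by no more than the measuring noise, the ring-mount base is unchanged, and the gripper is clear.

```bash
python3 -c "
from workcell import *
print(finish_job())"
```

```text
the job is handed in; nothing more can be done
None
```

I gripped the orange bar knob on the objective base, turned it about 80° clockwise, let go and moved the arm clear. I handed the job in at about 10.8 s.

**Knob angle:** it started at about 0.1 rad and now stands at about 1.5 rad. The tool's rotation gives 1.51 rad; the bar's direction in the last top picture gives about 1.5 rad, within a few degrees.

**Objective base:** its centre is within about 1 mm of its start in the top camera. The scene camera puts the centre about 3 mm away, but its plate fit was poorer. I did not measure its tilt; it looks level in the last picture.

**Ring-mount base:** it looks unmoved in the last pictures, and the arm did not come near it.

**Forces:** readings stayed within 1–2 N throughout, which is about the noise level. The force of the foot on the table could not be measured; I infer firm contact from the knob angle, since the foot should bear firmly from about 1.15 rad.

**One correction on the way:** the tool drifted about 11 mm during the first descent, and I corrected that before gripping.

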